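# Wring a plaster mould shut and latch it

## Task

Close the two-part plaster mould: gently lay the loose upper half flat on the fixed lower half, part-way back and clear of the steel lip, and then slide it face on face under the lip to the stop until the two halves lie flush all round. Then swing the latch behind it to lock it, let go, and leave the bowl, jug and paddle where they are.

Things in the scene. Friction and masses are not known exactly. Their poses are not given: they have to be found in the camera images.
- bed: The closing jig, fixed to the bench, its place and yaw vary: wooden board 290 x 190 x 20 mm carrying the lower mould half, a white plaster block 160 x 100 mm whose flat top face is 60 mm above the bench, and a steel hood at its +x end. Origin on the bench under the centre of the plaster block; +x is the slide direction (towards the hood), z up.
- bed_face (a point): Centre of the flat top face of the lower mould half, 60 mm above the bench, axes as the bed. When the mould is closed, the cover's origin lies on this point, axes parallel.
- cover: Loose upper mould half: white plaster slab 160 x 100 x 28 mm (x, y, z), about 0.5 kg, flat on the bench left or right of the jig. Origin: centre of its underside; +x: its front end, which goes under the lip. On top a dark wooden fin grip, 14 mm thick (along x), 80 wide (y), 28 to 68 mm above the underside, centred at x = -25 mm; ahead of it a flat dark dot. Knocks of 80 N on the jig chip it.
- cover_front (a point): Middle of the lower front edge of the cover, 80 mm along its +x from its origin.
- latch (a joint): Angle of the steel latch (rad), anticlockwise from above: a bar 78 x 16 mm, 2 to 16 mm above the plaster face. At 0 it points along the bed's -x, clear beside the cover's path; it starts at 0 to -0.5 (swung out to +y). At its stop, +1.57, it points along the bed's -y, 2 mm behind a home cover; a cover not home blocks it. It stays where left (friction 0.1 N m).
- bed_lip (a point): Middle of the rear edge of the hood's lip, on its underside: at bed x = +50 mm, 31 mm above the plaster face (the slab is 28 mm thick); the lip is 6 mm thick and runs to the stop wall at x = +81 mm. Nothing can be lowered in beneath it, only slid in from -x. Cheeks at y = +-53 mm stand beside the slab's front end, with flared lead-ins back to x = 29 mm, y = +-62 mm.
- latch_pivot (a point): Upright turning axis of the latch, at bed x = -90, y = +74 mm, 2 mm above the plaster face.
- latch_grip (a point): Point on the latch's upright round wooden grip post (14 mm diameter, from 16 to 58 mm above the plaster face), 60 mm out from the pivot and 38 mm above the plaster face.
- bowl: Bystander: terracotta bowl, 140 mm across, 55 mm high, on the other side of the jig from the cover. Origin under its centre.
- jug: Bystander: terracotta jug, 94 mm across, 120 mm high, beyond the jig. Origin under its centre.
- paddle: Bystander: flat wooden paddle, 220 mm long, lying beyond the jig. About 70 mm wide, 14 mm thick. Origin under its middle.
Things that resemble listed ones, but are neither listed nor needed, are in the scene too. Leave any blue, turquoise or yellow look-alike of the cover alone.

How it is judged:
By the outcome, as a careful person would: the job done as asked, in the order asked, and still so for the second after the job is handed in, with the robot touching nothing.
It also fails if it takes over 64 s, if anything falls off the work surface, if the arm or the gripper's body presses on something with over 40 N, if the wrist force passes 120 N, or if a joint passes its speed limit or range.

## Robot

A 6-joint arm with a two-finger parallel gripper is mounted at the origin on the work surface. World frame = base frame: x ahead of the robot, y to its left, z up, the work surface at z = 0. Lengths are in m, angles in rad, forces in N, time in s.
With the tool pointing down it reaches from about 0.375 to 0.9 m from the base axis. Payload 3.1 kg.
Tool frame: the origin (TCP) lies midway between the tips of the shut fingers; the grasp point (between the pads) lies 19 mm behind it (manip.grasp_offset is the distance from the TCP to the grasp point, in m); z points along the fingers, y is the line along which they close (so a half turn about z gives the same grasp; the last joint's range is limited). The gripper opens to 85 mm and grips with 20 to 120 N. Pads are 22 mm wide; open, the fingers measure 114 mm over their backs; the gripper's body (76 mm by 85 mm) begins 54 mm behind the grasp point. The pads swing forward as they close: fully open they stand 13 mm farther back than shut.
Start: joints at [-0.178, 0.527, 1.433, -0, 1.181, -0.178], TCP at [0.625, 0, 0.209] pointing down, gripper open.
Joint ranges: [-3.08, 3.08], [-0.75, 2.2], [0.22, 2.44], [-1.43, 4.57], [0, 2.65], [-2.85, 2.85]. Speed limits (rad/s): [2.79, 2.79, 3.14, 3.14, 3.14, 3.14].

## Interface

Orientations are given as a unit quaternion [x, y, z, w].
In Python, from station import sensors, cams, order, manip gives the robot as it stands.
- The arm moves only by the tool move_arm, never from a script. Its argument "targets" is a list of rows, each an object of numbers: "dx", "dy", "dz": the shift along the world's x, y, z normalised to -1 to 1, where 1 is 25 mm; "rx", "ry", "rz": the turn, a rotation vector about the world's x, y, z normalised to -1 to 1, where 1 is 30 degrees. A call has exactly 10 rows; each row shifts and turns the commanded pose from where the row before left it; what a row does not reach is not made up. A row lasts 1/8 s, in which the tool goes at most 62.5 mm and 10.7 degrees, less where a joint would pass 70% of its speed; a pose out of reach is approached as far as the arm can. A call with a number of a shift or a turn outside -1 to 1 is refused whole. A call with a gripper value outside its range is refused whole. "claw" is the opening in per cent of the stroke, from 0 (shut) to 100 (fully open), set as the call begins (left out, the last holds). The fingers move at their own pace and stop on an object; "newtons" is the grip in N (left out, the last holds). Time passes only in rows, so rows that do not move let the fingers close, or fill a call up. It gives the time, the measured TCP pose, the force, the opening and the grip force at its end, in the units of the state.
- sensors.sense(): the state, without advancing time (a new reading comes with each control period).
- cams.snapshot(name): name is "scene" or "side" or "wrist"; returns the picture (480x640x3 uint8, red, green, blue); there is no depth.
- cams.camera_model(name): a dict with "fx", "fy", "cx", "cy" (pixels), "distortion" ([k1, k2, p1, p2, k3] as OpenCV has them; the pictures are not rectified), "extrinsics" (4x4, takes a point from world to camera coordinates). Camera axes: x right, y down, z forward; pixel columns grow to the right and rows downward; lengths in m; the calibration is good to about 2 mm. A picture is of the moment at which its call begins: read the wrist's pose just before it. camera_model takes no time and is no camera call; for the wrist camera it gives the pose at the moment of the call.
- order.sign_off(): hands the job in; it is judged then, once.
The state is a dict: "t": time; "q": joint angles; "qd": joint speeds; "tau": joint torques, N m; "tcp_pos": TCP position; "tool_rot": TCP orientation; "force": force on the tool from outside, world axes, zero at the start; "ft_torque": the same for the moment, N m; "finger_gap": opening from 0.0 (shut) to 1.0 (fully open); "gripper_force": force on a finger pad.
Only numpy, scipy, OpenCV 4.12 (cv2) and the standard library are available. Lean on these libraries where they do the work, as an engineer would, in place of code of your own. Each camera call takes 0.05 s, during which the arm holds its last target. There are 200 camera calls.

## Working session

There is one attempt and no reset: what is moved stays moved. The work goes in short steps, Python scripts to look and compute and a tool call to move; the robot and the scene stay as the last step left them, time stands still between calls to the robot, and variables do not carry over. Pictures are saved under pics/ and viewed, at most 10 in all, crops included, and the job is handed in when it is done.

Besides the shell and the picture viewer there is one more tool, called after "Request:" as name(argument=value, ...), one argument or row to a line, values as JSON. move_arm: Moves the arm, as the interface text tells. Scaled input: -1 to 1 covers 25 mm each way for a shift and 30 degrees each way for a turn. Its arguments: {"type":"object","properties":{"targets":{"type":"array"},"claw":{"type":"number"},"newtons":{"type":"number"}},"required":["targets"]}

```bash
mkdir -p pics; ls
python3 - <<'E'
from station import sensors,cams,order,manip
import cv2,numpy as np
a=cams.snapshot("scene");b=cams.snapshot("side")
cv2.imwrite("pics/scene.png",a[...,::-1]);cv2.imwrite("pics/side.png",b[...,::-1])
for n in("scene","side","wrist"):
    m=cams.camera_model(n);print(n,m["fx"],m["cx"],m["cy"],m["distortion"],np.round(m["extrinsics"],3).tolist())
print(manip.grasp_offset, sensors.sense())
E
```

```text
pics
scene 556.9884368741377 311.6368191559818 239.80259734992285 [-0.07998541  0.          0.          0.          0.        ] [[-0.33, 0.944, -0.0, 0.075], [0.74, 0.258, -0.622, -0.362], [-0.587, -0.205, -0.783, 1.686], [0.0, 0.0, 0.0, 1.0]]
side 514.8482802333843 324.3578452987099 231.2098028600066 [-0.06126928  0.          0.          0.          0.        ] [[0.946, -0.324, -0.01, -0.466], [-0.233, -0.66, -0.714, 0.264], [0.225, 0.678, -0.7, 1.154], [0.0, 0.0, 0.0, 1.0]]
wrist 363.75481842296404 322.55455854519676 236.87756452764222 [0.00311802 0.         0.         0.         0.        ] [[1.0, 0.0, -0.003, -0.624], [0.001, -0.962, 0.272, -0.035], [-0.003, -0.272, -0.962, 0.379], [0.0, 0.0, 0.0, 1.0]]
0.0187 {'t': 0.1, 'q': array([-1.78480685e-01,  5.28410949e-01,  1.43377545e+00,  7.04862751e-06,
        1.18139491e+00, -1.78484283e-01]), 'qd': array([-0.00017897, -0.00159105, -0.00370284,  0.00018634, -0.00042584,
       -0.00049885]), 'tau': array([ 4.33945943e-04, -4.43301880e+01, -1.78587180e+01, -2.04061280e-04,
        3.88642526e-03,  1.10165692e-05]), 'tcp_pos': array([6.24312295e-01, 1.67714588e-04, 2.07607914e-01]), 'tool_rot': array([ 7.07106108e-01,  7.07106755e-01, -5.64425742e-04, -8.18612375e-04]), 'force': array([ 0.4664334 ,  0.65324813, -0.04233973]), 'ft_torque': array([ 0.01827131, -0.02437738, -0.03829705]), 'gripper_force': 0.0, 'finger_gap': 1.00078781189574}
```

View pics/scene.png

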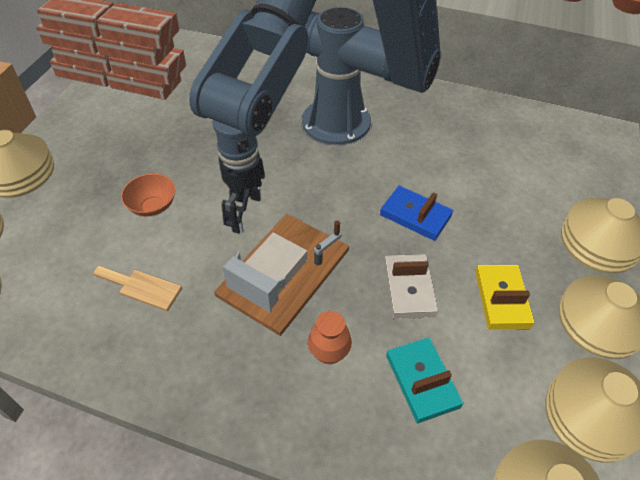

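View pics/side.png

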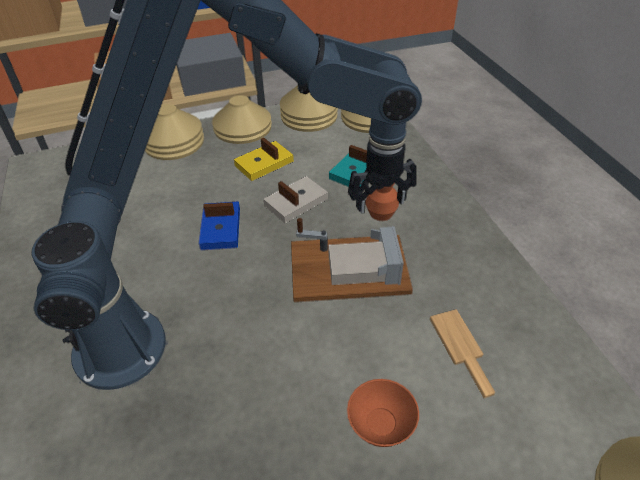

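White cover at scene (411,286) and side (296,198). The jig is at scene (270,270), with the hood on its far side from the robot and the latch post at (337,228). Things that could be mistaken for the cover: blue (417,212), yellow (505,297), turquoise (424,379), and the white lower half under the hood (275,258). By the description the white slab at (411,286) is the one. Next is a close crop to check it and pick corners.

```bash
cat > h.py <<'E'
import cv2,numpy as np
from station import sensors,cams,order,manip
def model(n):
    m=cams.camera_model(n);K=np.array([[m["fx"],0,m["cx"]],[0,m["fy"],m["cy"]],[0,0,1]])
    return K,np.array(m["distortion"],float),np.array(m["extrinsics"])
def onplane(M,uv,z):
    K,D,E=M;p=cv2.undistortPoints(np.array(uv,float).reshape(-1,1,2),K,D).reshape(-1,2)
    R,t=E[:3,:3],E[:3,3];c=-R.T@t;d=np.c_[p,np.ones(len(p))]@R
    return c+d*((np.asarray(z)-c[2])/d[:,2])[:,None]
def proj(M,P):
    K,D,E=M;return cv2.projectPoints(np.array(P,float).reshape(-1,1,3),cv2.Rodrigues(E[:3,:3])[0],E[:3,3],K,D)[0].reshape(-1,2)
E
python3 - <<'E'
import cv2,numpy as np
a=cv2.imread("pics/scene.png")[190:340,205:455]
cv2.imwrite("pics/c1.png",cv2.resize(a,None,fx=3.2,fy=3.2,interpolation=cv2.INTER_CUBIC))
E
```

```text
(no output)
```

View pics/c1.png

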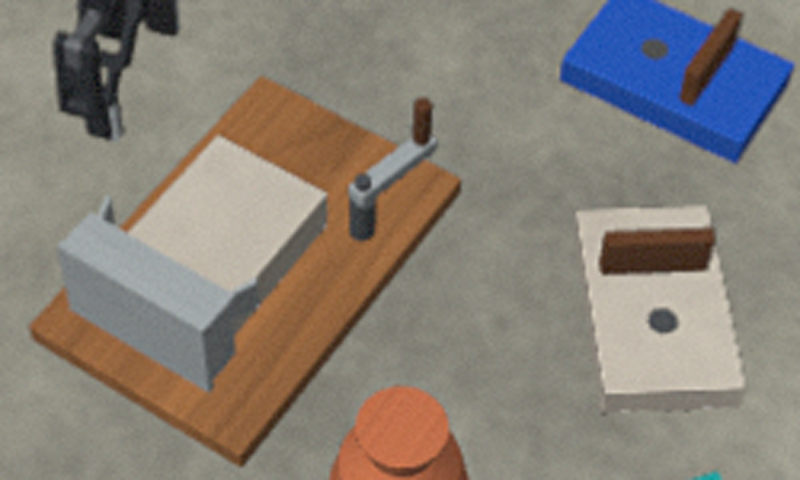

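The crop shows the white slab with the dark dot at crop (663,320), ahead of the fin at (657,252), so its front points away from the robot. On the jig, the plaster's rear corners are at (222,137) and (327,193), the pivot top at (360,183) and the latch post top at (423,102).

Run:
```python
from h import *
from scipy.optimize import least_squares
M=model("scene"); f=lambda p:np.array(p)/3.2+[205,190]-0.35
def fit(L,px,x0):
    L=np.array(L,float)
    def w(q):
        c,s=np.cos(q[2]),np.sin(q[2]);return np.c_[q[0]+c*L[:,0]-s*L[:,1],q[1]+s*L[:,0]+c*L[:,1],L[:,2]]
    r=least_squares(lambda q:(proj(M,w(q))-f(px)).ravel(),x0);print(np.round(r.x,4),np.round(r.fun.reshape(-1,2),1).tolist());return r.x
# cover
fit([[-.08,-.05,.028],[-.08,.05,.028],[.08,.05,.028],[.08,-.05,.028],[-.025,-.04,.068],[-.025,.04,.068]],[[578,210],[708,206],[742,388],[603,397],[602,232],[713,229]],[.6,.3,0])
# bed
print("board",onplane(M,f([[263,77],[460,182],[240,460],[32,330]]),[.02]*4).round(4).tolist())
b=fit([[-.08,-.05,.06],[-.08,.05,.06]],[[222,137],[327,193]],[.6,0,0])
print("pivot/post",onplane(M,f([[360,183],[423,102]]),[.08,.118]).round(4).tolist())
```

```text
[0.5245 0.344  0.3705] [[-0.9, -0.5], [-0.3, -0.4], [0.5, -0.1], [-0.5, -1.4], [0.5, 1.3], [0.5, 1.2]]
board [[0.4166, -0.0016, 0.02], [0.4664, 0.1781, 0.02], [0.745, 0.1064, 0.02], [0.6964, -0.0728, 0.02]]
[ 0.6036  0.0291 -0.2665] [[-0.7, -0.7], [0.7, 0.6]]
pivot/post [[0.5365, 0.1209, 0.08], [0.4798, 0.1491, 0.118]]
```

Run:
```python
from h import *
a=cams.snapshot("wrist");cv2.imwrite("pics/w1.png",a[...,::-1])
np.save("pics/w1E.npy",model("wrist")[2])
```

Request:
move_arm(
  targets=[
    {"dx": -0.4, "dy": 1, "rz": 0.1},
    {"dx": -0.4, "dy": 1, "rz": 0.1},
    {"dx": -0.4, "dy": 1, "rz": 0.1},
    {"dx": -0.4, "dy": 1, "rz": 0.1},
    {"dx": -0.4, "dy": 1, "rz": 0.1},
    {"dx": -0.4, "dy": 1, "rz": 0.1},
    {"dx": -0.4, "dy": 1, "rz": 0.1},
    {"dx": -0.4, "dy": 1},
    {"dx": -0.4, "dy": 1},
    {"dx": -0.4, "dy": 1},
  ],
  claw=100,
  newtons=60,
)

```text
schema error: expected keys dx, dy, dz, rx, ry, rz
```

View pics/w1.png

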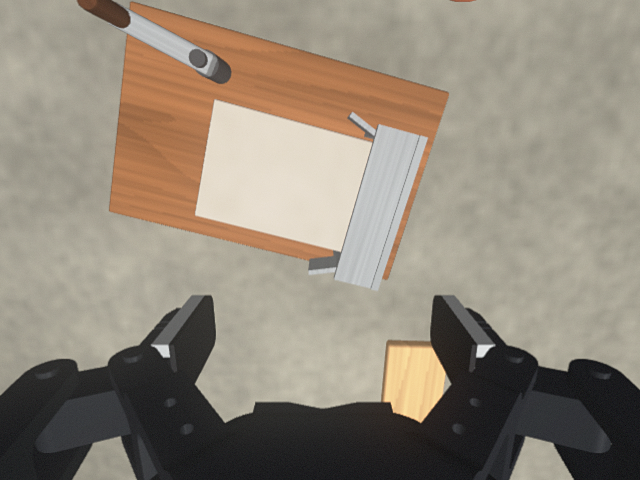

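Run:
```python
from h import *
np.save("pics/w2E.npy",model("wrist")[2])
a=cams.snapshot("wrist");cv2.imwrite("pics/w2.png",a[...,::-1])
print(sensors.sense()["tcp_pos"],sensors.sense()["tool_rot"])
```

```text
[6.24507999e-01 1.36113442e-04 2.07873772e-01] [ 7.07093142e-01  7.07120071e-01 -4.04428353e-04 -5.74786067e-04]
```

View pics/w2.png

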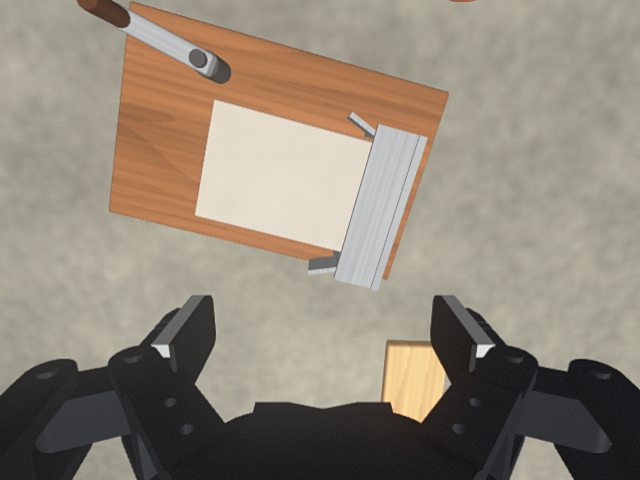

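The close view from the wrist shows the plaster's rear corners at (215,100) and (195,215), with the side edges running to (372,142) and (341,252). The lip's rear edge runs from (378,125) to (335,280). The move was refused because it needs all the keys, so the arm hasn't moved.

Request:
move_arm(
  targets=[
    {"dx": -0.4, "dy": 1, "dz": 0, "rx": 0, "ry": 0, "rz": 0.1},
    {"dx": -0.4, "dy": 1, "dz": 0, "rx": 0, "ry": 0, "rz": 0.1},
    {"dx": -0.4, "dy": 1, "dz": 0, "rx": 0, "ry": 0, "rz": 0.1},
    {"dx": -0.4, "dy": 1, "dz": 0, "rx": 0, "ry": 0, "rz": 0.1},
    {"dx": -0.4, "dy": 1, "dz": 0, "rx": 0, "ry": 0, "rz": 0.1},
    {"dx": -0.4, "dy": 1, "dz": 0, "rx": 0, "ry": 0, "rz": 0.1},
    {"dx": -0.4, "dy": 1, "dz": 0, "rx": 0, "ry": 0, "rz": 0.1},
    {"dx": -0.4, "dy": 1, "dz": 0, "rx": 0, "ry": 0, "rz": 0},
    {"dx": -0.4, "dy": 1, "dz": 0, "rx": 0, "ry": 0, "rz": 0},
    {"dx": -0.4, "dy": 1, "dz": 0, "rx": 0, "ry": 0, "rz": 0},
  ],
  claw=100,
  newtons=60,
)

```text
t: 1.45
tcp_pos: [0.5245, 0.2508, 0.2084]
tool_rot: [0.566, 0.824, -0.0, -0.0]
force: [0.1, -0.7, -0.6]
finger_gap: 1.0
gripper_force: 0.0
```

Run:
```python
from h import *
from scipy.optimize import least_squares
s=sensors.sense();M2=model("wrist")
a=cams.snapshot("wrist");cv2.imwrite("pics/w3.png",a[...,::-1]);np.save("pics/w3E.npy",M2[2])
print(s["tcp_pos"])
K,D,_=M2;M=(K,D,np.load("pics/w1E.npy"))
P=onplane(M,[[215,100],[195,215],[372,142],[341,252]],[.06]*4)
L=onplane(M,[[378,125],[335,280]],[.097]*2)
B=onplane(M,[[130,2],[109,211],[448,93]],[.02]*3)
def res(q):
    c,s_=np.cos(q[2]),np.sin(q[2]);R=np.array([[c,s_],[-s_,c]])
    p=(P[:,:2]-q[:2])@R.T;l=(L[:,:2]-q[:2])@R.T
    return np.r_[p[:2,0]+.08,p[0,1]-.05,p[1,1]+.05,p[2,1]-.05,p[3,1]+.05,l[:,0]-.05]
r=least_squares(res,[.6,.03,-.26],x_scale=[.01,.01,.1]);print(r.x.round(4),(r.fun*1000).round(1))
c,s_=np.cos(r.x[2]),np.sin(r.x[2]);R=np.array([[c,s_],[-s_,c]])
print("board in bed",((B[:,:2]-r.x[:2])@R.T).round(4).tolist())
pv=onplane(M,[[198,58],[85,3]],[.08,.118]);print("pivot,post in bed",((pv[:,:2]-r.x[:2])@R.T).round(4).tolist())
```

```text
[0.52446483 0.25078904 0.20835427]
[ 0.6016  0.0281 -0.2527] [ 0.9  0.2 -0.8  1.1 -0.5  0.3 -1.1  0. ]
board in bed [[-0.1743, 0.1089], [-0.1745, -0.0783], [0.1124, 0.1083]]
pivot,post in bed [[-0.0903, 0.0744], [-0.1491, 0.0838]]
```

View pics/w3.png

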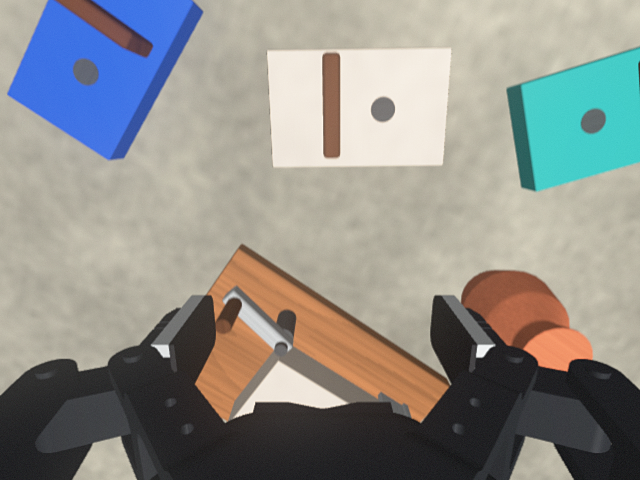

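Wrist view: white slab with top corners (267,50), (451,48), (443,165), (273,167), the fin at (331,105) and the dot at (383,109). It is the right cover, and the tool's yaw is nearly matched.

Run:
```python
from h import *
from scipy.optimize import least_squares
K,D,_=model("wrist");M=(K,D,np.load("pics/w3E.npy"))
L=np.array([[-.08,.05,.028],[.08,.05,.028],[.08,-.05,.028],[-.08,-.05,.028],[-.018,.04,.068],[-.032,.04,.068],[-.018,-.04,.068],[-.032,-.04,.068]])
px=np.array([[267,50],[451,48],[443,165],[273,167],[340,53],[323,53],[340,157],[323,157]],float)
def w(q):
    c,s=np.cos(q[2]),np.sin(q[2]);return np.c_[q[0]+c*L[:,0]-s*L[:,1],q[1]+s*L[:,0]+c*L[:,1],L[:,2]]
r=least_squares(lambda q:(proj(M,w(q))-px).ravel(),[.52,.34,.37]);q=r.x
print(q.round(4),r.fun.reshape(-1,2).round(1).tolist())
fin=q[:2]-.025*np.array([np.cos(q[2]),np.sin(q[2])]);print("fin",fin,"delta units",(fin-[.5245,.2508])/.025, "rz",np.degrees(q[2]))
```

```text
[0.5221 0.346  0.3777] [[-0.7, -0.3], [1.6, -0.7], [0.2, 0.7], [-1.0, 0.6], [0.5, -1.6], [-0.9, -1.4], [0.2, 1.7], [0.2, 1.9]]
fin [0.49890141 0.33674819] delta units [-1.02394369  3.43792772] rz 21.640724508007185
```

Request:
move_arm(
  targets=[
    {"dx": -0.25, "dy": 0.86, "dz": 0, "rx": 0, "ry": 0, "rz": 0.02},
    {"dx": -0.25, "dy": 0.86, "dz": 0, "rx": 0, "ry": 0, "rz": 0},
    {"dx": -0.26, "dy": 0.86, "dz": 0, "rx": 0, "ry": 0, "rz": 0},
    {"dx": -0.26, "dy": 0.86, "dz": 0, "rx": 0, "ry": 0, "rz": 0},
    {"dx": 0, "dy": 0, "dz": -1, "rx": 0, "ry": 0, "rz": 0},
    {"dx": 0, "dy": 0, "dz": -1, "rx": 0, "ry": 0, "rz": 0},
    {"dx": 0, "dy": 0, "dz": -1, "rx": 0, "ry": 0, "rz": 0},
    {"dx": 0, "dy": 0, "dz": -1, "rx": 0, "ry": 0, "rz": 0},
    {"dx": 0, "dy": 0, "dz": -0.8, "rx": 0, "ry": 0, "rz": 0},
    {"dx": 0, "dy": 0, "dz": -0.7, "rx": 0, "ry": 0, "rz": 0},
  ],
)

```text
t: 2.75
tcp_pos: [0.4994, 0.3358, 0.07]
tool_rot: [0.562, 0.827, -0.0, -0.0]
force: [0.0, 0.3, 0.9]
finger_gap: 1.001
gripper_force: 0.0
```

Request:
move_arm(
  targets=[
    {"dx": 0, "dy": 0, "dz": -0.7, "rx": 0, "ry": 0, "rz": 0},
    {"dx": 0, "dy": 0, "dz": -0.4, "rx": 0, "ry": 0, "rz": 0},
    {"dx": 0, "dy": 0, "dz": -0.3, "rx": 0, "ry": 0, "rz": 0},
    {"dx": 0, "dy": 0, "dz": 0, "rx": 0, "ry": 0, "rz": 0},
    {"dx": 0, "dy": 0, "dz": 0, "rx": 0, "ry": 0, "rz": 0},
    {"dx": 0, "dy": 0, "dz": 0, "rx": 0, "ry": 0, "rz": 0},
    {"dx": 0, "dy": 0, "dz": 0, "rx": 0, "ry": 0, "rz": 0},
    {"dx": 0, "dy": 0, "dz": 0, "rx": 0, "ry": 0, "rz": 0},
    {"dx": 0, "dy": 0, "dz": 0, "rx": 0, "ry": 0, "rz": 0},
    {"dx": 0, "dy": 0, "dz": 0, "rx": 0, "ry": 0, "rz": 0},
  ],
  claw=40,
)

```text
t: 4.0
tcp_pos: [0.4995, 0.336, 0.036]
tool_rot: [0.562, 0.827, 0.0, -0.0]
force: [0.5, -0.5, -0.1]
finger_gap: 0.397
gripper_force: 0.0
```

Request:
move_arm(
  targets=[
    {"dx": 0, "dy": 0, "dz": 0, "rx": 0, "ry": 0, "rz": 0},
    {"dx": 0, "dy": 0, "dz": 0, "rx": 0, "ry": 0, "rz": 0},
    {"dx": 0, "dy": 0, "dz": 0, "rx": 0, "ry": 0, "rz": 0},
    {"dx": 0, "dy": 0, "dz": 0, "rx": 0, "ry": 0, "rz": 0},
    {"dx": 0, "dy": 0, "dz": 0, "rx": 0, "ry": 0, "rz": 0},
    {"dx": 0, "dy": 0, "dz": 0, "rx": 0, "ry": 0, "rz": 0},
    {"dx": 0, "dy": 0, "dz": 0, "rx": 0, "ry": 0, "rz": 0},
    {"dx": 0, "dy": 0, "dz": 0, "rx": 0, "ry": 0, "rz": 0},
    {"dx": 0, "dy": 0, "dz": 0, "rx": 0, "ry": 0, "rz": 0},
    {"dx": 0, "dy": 0, "dz": 0, "rx": 0, "ry": 0, "rz": 0},
  ],
  claw=0,
  newtons=70,
)

```text
t: 5.25
tcp_pos: [0.4993, 0.336, 0.0363]
tool_rot: [0.562, 0.827, -0.0, -0.0]
force: [-1.6, -0.6, 6.6]
finger_gap: 0.13
gripper_force: 70.5
```

Request:
move_arm(
  targets=[
    {"dx": 0, "dy": 0, "dz": 0.2, "rx": 0, "ry": 0, "rz": 0},
    {"dx": 0, "dy": 0, "dz": 0.5, "rx": 0, "ry": 0, "rz": 0},
    {"dx": 0, "dy": 0, "dz": 0.8, "rx": 0, "ry": 0, "rz": 0},
    {"dx": 0, "dy": 0, "dz": 1, "rx": 0, "ry": 0, "rz": 0},
    {"dx": 0, "dy": 0, "dz": 1, "rx": 0, "ry": 0, "rz": 0},
    {"dx": 0, "dy": 0, "dz": 1, "rx": 0, "ry": 0, "rz": 0},
    {"dx": 0, "dy": 0, "dz": 1, "rx": 0, "ry": 0, "rz": 0},
    {"dx": 0, "dy": 0, "dz": 0.5, "rx": 0, "ry": 0, "rz": 0},
    {"dx": 0, "dy": 0, "dz": 0, "rx": 0, "ry": 0, "rz": 0},
    {"dx": 0, "dy": 0, "dz": 0, "rx": 0, "ry": 0, "rz": 0},
  ],
)

```text
t: 6.5
tcp_pos: [0.4984, 0.3356, 0.1848]
tool_rot: [0.562, 0.827, -0.001, -0.001]
force: [-0.0, 0.8, -6.1]
finger_gap: 0.136
gripper_force: 69.1
```

Request:
move_arm(
  targets=[
    {"dx": 0, "dy": -0.5, "dz": 0, "rx": 0, "ry": 0, "rz": -0.1},
    {"dx": 0.1, "dy": -0.9, "dz": 0, "rx": 0, "ry": 0, "rz": -0.15},
    {"dx": 0.1, "dy": -1, "dz": 0, "rx": 0, "ry": 0, "rz": -0.15},
    {"dx": 0.1, "dy": -1, "dz": 0, "rx": 0, "ry": 0, "rz": -0.15},
    {"dx": 0.1, "dy": -1, "dz": 0, "rx": 0, "ry": 0, "rz": -0.15},
    {"dx": 0.1, "dy": -1, "dz": 0, "rx": 0, "ry": 0, "rz": -0.15},
    {"dx": 0.1, "dy": -1, "dz": 0, "rx": 0, "ry": 0, "rz": -0.15},
    {"dx": 0.1, "dy": -1, "dz": 0, "rx": 0, "ry": 0, "rz": -0.1},
    {"dx": 0.1, "dy": -1, "dz": 0, "rx": 0, "ry": 0, "rz": -0.1},
    {"dx": 0.1, "dy": -1, "dz": 0, "rx": 0, "ry": 0, "rz": 0},
  ],
)

```text
t: 7.75
tcp_pos: [0.5213, 0.0994, 0.1854]
tool_rot: [0.791, 0.612, -0.001, -0.0]
force: [-0.3, -1.2, -6.2]
finger_gap: 0.138
gripper_force: 69.1
```

Request:
move_arm(
  targets=[
    {"dx": 0.1, "dy": -0.9, "dz": 0, "rx": 0, "ry": 0, "rz": 0},
    {"dx": 0, "dy": -0.8, "dz": 0, "rx": 0, "ry": 0, "rz": 0},
    {"dx": 0, "dy": -0.5, "dz": 0, "rx": 0, "ry": 0, "rz": 0},
    {"dx": 0, "dy": -0.5, "dz": 0, "rx": 0, "ry": 0, "rz": 0},
    {"dx": 0, "dy": -0.44, "dz": 0, "rx": 0, "ry": 0, "rz": 0},
    {"dx": 0, "dy": 0, "dz": 0, "rx": 0, "ry": 0, "rz": 0},
    {"dx": 0, "dy": 0, "dz": 0, "rx": 0, "ry": 0, "rz": 0},
    {"dx": 0, "dy": 0, "dz": 0, "rx": 0, "ry": 0, "rz": 0},
    {"dx": 0, "dy": 0, "dz": 0, "rx": 0, "ry": 0, "rz": 0},
    {"dx": 0, "dy": 0, "dz": 0, "rx": 0, "ry": 0, "rz": 0},
  ],
)

```text
t: 9.0
tcp_pos: [0.5245, 0.0228, 0.186]
tool_rot: [0.79, 0.613, 0.0, -0.0]
force: [-0.1, -0.9, -6.4]
finger_gap: 0.139
gripper_force: 69.1
```

Run:
```python
from h import *
s=sensors.sense();Mw=model("wrist");np.save("pics/w4E.npy",Mw[2])
w=cams.snapshot("wrist");b=cams.snapshot("side")
cv2.imwrite("pics/w4.png",w[...,::-1])
c=cv2.resize(b[90:310,240:460],(600,600),interpolation=cv2.INTER_CUBIC);cv2.imwrite("pics/s4.png",c[...,::-1])
print(s["tcp_pos"],s["tool_rot"],s["force"],s["ft_torque"])
```

```text
[0.52446853 0.02278872 0.18601856] [ 7.90016017e-01  6.13086203e-01  1.07299347e-05 -2.93940925e-06] [-0.05027556 -0.9199724  -6.42190985] [ 0.01315528  0.1558158  -0.04906289]
```

View pics/s4.png

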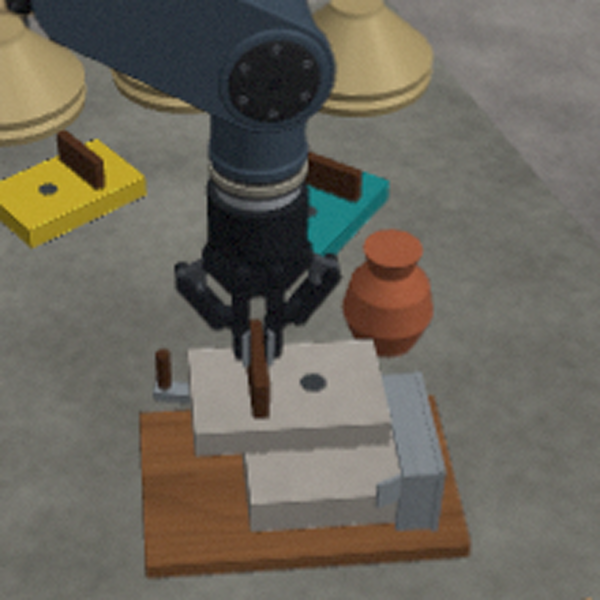

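The side crop shows the cover level in the grip, but too far to the robot's right. My row sum was one unit (25 mm) too much in y, so I'll correct that and then lower.

Request:
move_arm(
  targets=[
    {"dx": 0, "dy": 0.5, "dz": 0, "rx": 0, "ry": 0, "rz": 0},
    {"dx": 0, "dy": 0.49, "dz": 0, "rx": 0, "ry": 0, "rz": 0},
    {"dx": 0, "dy": 0, "dz": 0, "rx": 0, "ry": 0, "rz": 0},
    {"dx": 0, "dy": 0, "dz": -0.5, "rx": 0, "ry": 0, "rz": 0},
    {"dx": 0, "dy": 0, "dz": -0.8, "rx": 0, "ry": 0, "rz": 0},
    {"dx": 0, "dy": 0, "dz": -0.8, "rx": 0, "ry": 0, "rz": 0},
    {"dx": 0, "dy": 0, "dz": -0.5, "rx": 0, "ry": 0, "rz": 0},
    {"dx": 0, "dy": 0, "dz": -0.4, "rx": 0, "ry": 0, "rz": 0},
    {"dx": 0, "dy": 0, "dz": -0.2, "rx": 0, "ry": 0, "rz": 0},
    {"dx": 0, "dy": 0, "dz": 0, "rx": 0, "ry": 0, "rz": 0},
  ],
)

```text
t: 10.35
tcp_pos: [0.5246, 0.0472, 0.1059]
tool_rot: [0.79, 0.613, -0.0, -0.0]
force: [0.4, 0.0, -5.2]
finger_gap: 0.142
gripper_force: 69.1
```

Run:
```python
from h import *
s=sensors.sense();Mw=model("wrist");np.save("pics/w5E.npy",Mw[2])
w=cams.snapshot("wrist")
cv2.imwrite("pics/w5.png",w[...,::-1])
print(s["tcp_pos"],s["tool_rot"],s["force"],s["ft_torque"])
```

```text
[0.52455113 0.04723951 0.10591091] [ 7.90156755e-01  6.12904805e-01 -4.72383536e-05 -3.39870448e-05] [ 0.40943361  0.01035516 -5.16974632] [0.01755481 0.12771418 0.00684127]
```

View pics/w5.png

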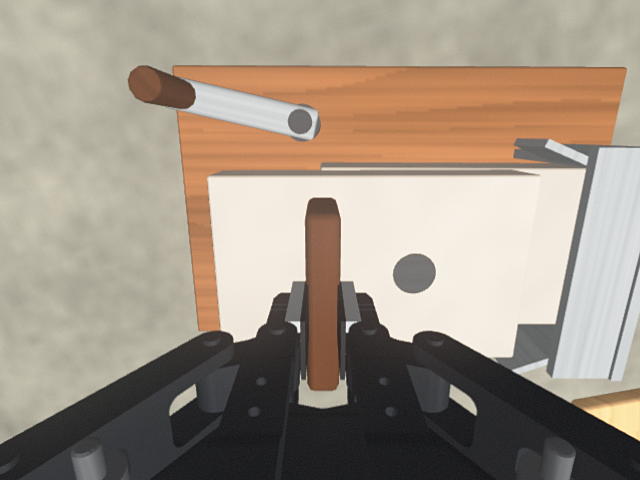

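The cover is over the lower half with its front clear of the lip. Its top +y edge runs from (208,176) to (540,176), the lip's rear edge from (595,150) to (552,378), and the latch post is at (145,83).

Run:
```python
from h import *
K,D,_=model("wrist");M=(K,D,np.load("pics/w5E.npy"))
b=[.6016,.0281];y=-.2527;R=np.array([[np.cos(y),np.sin(y)],[-np.sin(y),np.cos(y)]])
P=onplane(M,[[208,176],[540,176],[518,357],[414,273],[595,150],[552,378],[321,164],[586,168],[300,121],[145,83]],[.0976]*4+[.097]*2+[.06]*2+[.08,.118])
print(((P[:,:2]-b)@R.T*1000).round(1).tolist())
t=np.array([.52455,.04724]);print((R@(t-b)*1000).round(1))
```

```text
[[-133.5, 49.1], [23.1, 49.3], [27.1, -48.5], [-32.9, 0.3], [46.9, 61.2], [48.3, -62.2], [-80.4, 51.8], [70.7, 49.7], [-90.8, 74.5], [-148.6, 87.2]]
[-79.4  -0.7]
```

Request:
move_arm(
  targets=[
    {"dx": 0, "dy": 0, "dz": -0.1, "rx": 0, "ry": 0, "rz": 0},
    {"dx": 0, "dy": 0, "dz": -0.08, "rx": 0, "ry": 0, "rz": 0},
    {"dx": 0, "dy": 0, "dz": -0.06, "rx": 0, "ry": 0, "rz": 0},
    {"dx": 0, "dy": 0, "dz": -0.04, "rx": 0, "ry": 0, "rz": 0},
    {"dx": 0, "dy": 0, "dz": -0.02, "rx": 0, "ry": 0, "rz": 0},
    {"dx": 0, "dy": 0, "dz": -0.02, "rx": 0, "ry": 0, "rz": 0},
    {"dx": 0, "dy": 0, "dz": -0.02, "rx": 0, "ry": 0, "rz": 0},
    {"dx": 0, "dy": 0, "dz": 0, "rx": 0, "ry": 0, "rz": 0},
    {"dx": 0, "dy": 0, "dz": 0, "rx": 0, "ry": 0, "rz": 0},
    {"dx": 0, "dy": 0, "dz": 0, "rx": 0, "ry": 0, "rz": 0},
  ],
)

```text
t: 11.65
tcp_pos: [0.5245, 0.0473, 0.0975]
tool_rot: [0.79, 0.613, 0.0, 0.0]
force: [0.0, -0.3, -6.2]
finger_gap: 0.132
gripper_force: 69.2
```

Request:
move_arm(
  targets=[
    {"dx": 0, "dy": 0, "dz": -0.02, "rx": 0, "ry": 0, "rz": 0},
    {"dx": 0, "dy": 0, "dz": -0.02, "rx": 0, "ry": 0, "rz": 0},
    {"dx": 0, "dy": 0, "dz": -0.01, "rx": 0, "ry": 0, "rz": 0},
    {"dx": 0, "dy": 0, "dz": -0.01, "rx": 0, "ry": 0, "rz": 0},
    {"dx": 0, "dy": 0, "dz": 0, "rx": 0, "ry": 0, "rz": 0},
    {"dx": 0, "dy": 0, "dz": 0, "rx": 0, "ry": 0, "rz": 0},
    {"dx": 0, "dy": 0, "dz": 0, "rx": 0, "ry": 0, "rz": 0},
    {"dx": 0, "dy": 0, "dz": 0, "rx": 0, "ry": 0, "rz": 0},
    {"dx": 0, "dy": 0, "dz": 0, "rx": 0, "ry": 0, "rz": 0},
    {"dx": 0, "dy": 0, "dz": 0, "rx": 0, "ry": 0, "rz": 0},
  ],
)

```text
t: 12.9
tcp_pos: [0.5241, 0.0474, 0.0962]
tool_rot: [0.79, 0.613, -0.0, -0.0]
force: [-4.2, 0.9, 4.5]
finger_gap: 0.133
gripper_force: 70.5
```

Request:
move_arm(
  targets=[
    {"dx": 0.1, "dy": -0.026, "dz": 0, "rx": 0, "ry": 0, "rz": 0},
    {"dx": 0.15, "dy": -0.039, "dz": 0, "rx": 0, "ry": 0, "rz": 0},
    {"dx": 0.15, "dy": -0.039, "dz": 0, "rx": 0, "ry": 0, "rz": 0},
    {"dx": 0.15, "dy": -0.039, "dz": 0, "rx": 0, "ry": 0, "rz": 0},
    {"dx": 0.15, "dy": -0.039, "dz": 0, "rx": 0, "ry": 0, "rz": 0},
    {"dx": 0.15, "dy": -0.039, "dz": 0, "rx": 0, "ry": 0, "rz": 0},
    {"dx": 0.15, "dy": -0.039, "dz": 0, "rx": 0, "ry": 0, "rz": 0},
    {"dx": 0.15, "dy": -0.039, "dz": 0, "rx": 0, "ry": 0, "rz": 0},
    {"dx": 0.1, "dy": -0.026, "dz": 0, "rx": 0, "ry": 0, "rz": 0},
    {"dx": 0, "dy": 0, "dz": 0, "rx": 0, "ry": 0, "rz": 0},
  ],
)

```text
t: 14.15
tcp_pos: [0.5539, 0.0397, 0.0962]
tool_rot: [0.79, 0.613, -0.001, -0.002]
force: [-7.8, 1.3, 6.8]
finger_gap: 0.141
gripper_force: 70.8
```

Request:
move_arm(
  targets=[
    {"dx": 0.1, "dy": -0.026, "dz": 0, "rx": 0, "ry": 0, "rz": 0},
    {"dx": 0.1, "dy": -0.026, "dz": 0, "rx": 0, "ry": 0, "rz": 0},
    {"dx": 0.1, "dy": -0.026, "dz": 0, "rx": 0, "ry": 0, "rz": 0},
    {"dx": 0.1, "dy": -0.026, "dz": 0, "rx": 0, "ry": 0, "rz": 0},
    {"dx": 0.1, "dy": -0.026, "dz": 0, "rx": 0, "ry": 0, "rz": 0},
    {"dx": 0.1, "dy": -0.026, "dz": 0, "rx": 0, "ry": 0, "rz": 0},
    {"dx": 0.1, "dy": -0.026, "dz": 0, "rx": 0, "ry": 0, "rz": 0},
    {"dx": 0.05, "dy": -0.013, "dz": 0, "rx": 0, "ry": 0, "rz": 0},
    {"dx": 0, "dy": 0, "dz": 0, "rx": 0, "ry": 0, "rz": 0},
    {"dx": 0, "dy": 0, "dz": 0, "rx": 0, "ry": 0, "rz": 0},
  ],
)

```text
t: 15.4
tcp_pos: [0.5724, 0.0349, 0.0963]
tool_rot: [0.79, 0.613, -0.001, -0.002]
force: [-8.4, 1.7, 6.9]
finger_gap: 0.141
gripper_force: 70.8
```

Request:
move_arm(
  targets=[
    {"dx": 0.04, "dy": -0.01, "dz": 0, "rx": 0, "ry": 0, "rz": 0},
    {"dx": 0.04, "dy": -0.01, "dz": 0, "rx": 0, "ry": 0, "rz": 0},
    {"dx": 0.04, "dy": -0.01, "dz": 0, "rx": 0, "ry": 0, "rz": 0},
    {"dx": 0.03, "dy": -0.008, "dz": 0, "rx": 0, "ry": 0, "rz": 0},
    {"dx": 0, "dy": 0, "dz": 0, "rx": 0, "ry": 0, "rz": 0},
    {"dx": 0, "dy": 0, "dz": 0, "rx": 0, "ry": 0, "rz": 0},
    {"dx": 0, "dy": 0, "dz": 0, "rx": 0, "ry": 0, "rz": 0},
    {"dx": 0, "dy": 0, "dz": 0, "rx": 0, "ry": 0, "rz": 0},
    {"dx": 0, "dy": 0, "dz": 0, "rx": 0, "ry": 0, "rz": 0},
    {"dx": 0, "dy": 0, "dz": 0, "rx": 0, "ry": 0, "rz": 0},
  ],
)

```text
t: 16.65
tcp_pos: [0.576, 0.0341, 0.0963]
tool_rot: [0.79, 0.613, -0.001, -0.002]
force: [-8.3, 2.8, 7.7]
finger_gap: 0.14
gripper_force: 70.8
```

Request:
move_arm(
  targets=[
    {"dx": 0.02, "dy": -0.005, "dz": 0, "rx": 0, "ry": 0, "rz": 0},
    {"dx": 0.02, "dy": -0.005, "dz": 0, "rx": 0, "ry": 0, "rz": 0},
    {"dx": 0.02, "dy": -0.005, "dz": 0, "rx": 0, "ry": 0, "rz": 0},
    {"dx": 0, "dy": 0, "dz": 0, "rx": 0, "ry": 0, "rz": 0},
    {"dx": 0, "dy": 0, "dz": 0, "rx": 0, "ry": 0, "rz": 0},
    {"dx": 0, "dy": 0, "dz": 0, "rx": 0, "ry": 0, "rz": 0},
    {"dx": 0, "dy": 0, "dz": 0, "rx": 0, "ry": 0, "rz": 0},
    {"dx": 0, "dy": 0, "dz": 0, "rx": 0, "ry": 0, "rz": 0},
    {"dx": 0, "dy": 0, "dz": 0, "rx": 0, "ry": 0, "rz": 0},
    {"dx": 0, "dy": 0, "dz": 0, "rx": 0, "ry": 0, "rz": 0},
  ],
)

```text
t: 17.9
tcp_pos: [0.5767, 0.0339, 0.0962]
tool_rot: [0.79, 0.613, -0.002, -0.002]
force: [-9.2, 2.5, 9.0]
finger_gap: 0.138
gripper_force: 71.0
```

Request:
move_arm(
  targets=[
    {"dx": 0.02, "dy": -0.005, "dz": 0, "rx": 0, "ry": 0, "rz": 0},
    {"dx": 0.02, "dy": -0.005, "dz": 0, "rx": 0, "ry": 0, "rz": 0},
    {"dx": 0.02, "dy": -0.005, "dz": 0, "rx": 0, "ry": 0, "rz": 0},
    {"dx": 0, "dy": 0, "dz": 0, "rx": 0, "ry": 0, "rz": 0},
    {"dx": 0, "dy": 0, "dz": 0, "rx": 0, "ry": 0, "rz": 0},
    {"dx": 0, "dy": 0, "dz": 0, "rx": 0, "ry": 0, "rz": 0},
    {"dx": 0, "dy": 0, "dz": 0, "rx": 0, "ry": 0, "rz": 0},
    {"dx": 0, "dy": 0, "dz": 0, "rx": 0, "ry": 0, "rz": 0},
    {"dx": 0, "dy": 0, "dz": 0, "rx": 0, "ry": 0, "rz": 0},
    {"dx": 0, "dy": 0, "dz": 0, "rx": 0, "ry": 0, "rz": 0},
  ],
)

```text
t: 19.15
tcp_pos: [0.5767, 0.0339, 0.0962]
tool_rot: [0.79, 0.613, -0.003, -0.004]
force: [-12.2, 2.4, 10.2]
finger_gap: 0.133
gripper_force: 71.2
```

Request:
move_arm(
  targets=[
    {"dx": 0.03, "dy": -0.008, "dz": 0, "rx": 0, "ry": 0, "rz": 0},
    {"dx": 0.03, "dy": -0.008, "dz": 0, "rx": 0, "ry": 0, "rz": 0},
    {"dx": 0.03, "dy": -0.008, "dz": 0, "rx": 0, "ry": 0, "rz": 0},
    {"dx": 0.03, "dy": -0.008, "dz": 0, "rx": 0, "ry": 0, "rz": 0},
    {"dx": 0, "dy": 0, "dz": 0, "rx": 0, "ry": 0, "rz": 0},
    {"dx": 0, "dy": 0, "dz": 0, "rx": 0, "ry": 0, "rz": 0},
    {"dx": 0, "dy": 0, "dz": 0, "rx": 0, "ry": 0, "rz": 0},
    {"dx": 0, "dy": 0, "dz": 0, "rx": 0, "ry": 0, "rz": 0},
    {"dx": 0, "dy": 0, "dz": 0, "rx": 0, "ry": 0, "rz": 0},
    {"dx": 0, "dy": 0, "dz": 0, "rx": 0, "ry": 0, "rz": 0},
  ],
)

```text
t: 20.4
tcp_pos: [0.5766, 0.0339, 0.0962]
tool_rot: [0.79, 0.613, -0.005, -0.006]
force: [-16.5, 4.8, 14.9]
finger_gap: 0.136
gripper_force: 71.8
```

Run:
```python
from h import *
s=sensors.sense();Mw=model("wrist");np.save("pics/w6E.npy",Mw[2])
w=cams.snapshot("wrist")
cv2.imwrite("pics/w6.png",w[...,::-1])
print(s["tcp_pos"],s["tool_rot"],s["force"],s["ft_torque"])
```

```text
[0.57657863 0.03387899 0.09619364] [ 0.78999001  0.61306745 -0.00524179 -0.0060508 ] [-16.46649076   4.76509938  14.92845991] [0.74557556 2.68069359 0.01077631]
```

View pics/w6.png

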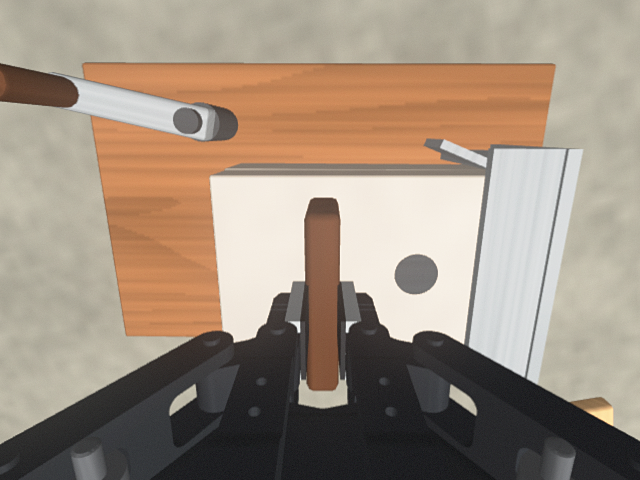

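The cover's rear edge is at x=211 and its front is under the lip. The push has met the stop: 54 mm of travel, with the force rising and no motion. Now I'll ease off, release and lift.

Request:
move_arm(
  targets=[
    {"dx": -0.1, "dy": 0.025, "dz": 0, "rx": 0, "ry": 0, "rz": 0},
    {"dx": 0, "dy": 0, "dz": 0, "rx": 0, "ry": 0, "rz": 0},
    {"dx": 0, "dy": 0, "dz": 0, "rx": 0, "ry": 0, "rz": 0},
    {"dx": 0, "dy": 0, "dz": 0, "rx": 0, "ry": 0, "rz": 0},
    {"dx": 0, "dy": 0, "dz": 0, "rx": 0, "ry": 0, "rz": 0},
    {"dx": 0, "dy": 0, "dz": 0, "rx": 0, "ry": 0, "rz": 0},
    {"dx": 0, "dy": 0, "dz": 0, "rx": 0, "ry": 0, "rz": 0},
    {"dx": 0, "dy": 0, "dz": 0, "rx": 0, "ry": 0, "rz": 0},
    {"dx": 0, "dy": 0, "dz": 0, "rx": 0, "ry": 0, "rz": 0},
    {"dx": 0, "dy": 0, "dz": 0, "rx": 0, "ry": 0, "rz": 0},
  ],
  claw=50,
)

```text
t: 21.7
tcp_pos: [0.5817, 0.0324, 0.096]
tool_rot: [0.79, 0.613, 0.0, -0.0]
force: [-0.1, -0.2, -0.3]
finger_gap: 0.5
gripper_force: 0.0
```

Request:
move_arm(
  targets=[
    {"dx": 0, "dy": 0, "dz": 0.2, "rx": 0, "ry": 0, "rz": 0},
    {"dx": 0, "dy": 0, "dz": 0.5, "rx": 0, "ry": 0, "rz": 0},
    {"dx": 0, "dy": 0, "dz": 0.8, "rx": 0, "ry": 0, "rz": 0},
    {"dx": 0, "dy": 0, "dz": 0.8, "rx": 0, "ry": 0, "rz": 0},
    {"dx": 0, "dy": 0, "dz": 0.8, "rx": 0, "ry": 0, "rz": 0},
    {"dx": 0, "dy": 0, "dz": 0.5, "rx": 0, "ry": 0, "rz": 0},
    {"dx": -0.9, "dy": 0.9, "dz": 0, "rx": 0, "ry": 0, "rz": 0},
    {"dx": -0.9, "dy": 1, "dz": 0, "rx": 0, "ry": 0, "rz": 0},
    {"dx": -0.9, "dy": 1, "dz": 0, "rx": 0, "ry": 0, "rz": 0},
    {"dx": -0.9, "dy": 1, "dz": 0, "rx": 0, "ry": 0, "rz": 0},
  ],
)

```text
t: 22.95
tcp_pos: [0.4909, 0.1306, 0.1864]
tool_rot: [0.79, 0.613, 0.0, 0.0]
force: [-0.2, 0.5, -0.4]
finger_gap: 0.508
gripper_force: 0.0
```

Run:
```python
from h import *
K,D,_=model("wrist");M=(K,D,np.load("pics/w6E.npy"))
b=[.6016,.0281];y=-.2527;R=np.array([[np.cos(y),np.sin(y)],[-np.sin(y),np.cos(y)]])
P=onplane(M,[[211,176],[486,176],[490,150],[470,345],[186,121]],[.088]*2+[.097]*2+[.08])
print("coverRL, coverFL, lip,lip,pivot",((P[:,:2]-b)@R.T*1000).round(1).tolist())
s=sensors.sense();p=s["tcp_pos"];print(p,s["tool_rot"],"to post units",((np.array([.4789,.1481,.096])-p)/.025).round(2))
```

```text
coverRL, coverFL, lip,lip,pivot [[-78.7, 49.0], [50.6, 49.5], [47.1, 61.7], [49.3, -34.6], [-91.1, 74.1]]
[0.4909402  0.13059695 0.18638979] [7.90254099e-01 6.12779275e-01 1.37682657e-04 2.72608360e-05] to post units [-0.48  0.7  -3.62]
```

Request:
move_arm(
  targets=[
    {"dx": -0.24, "dy": 0.35, "dz": 0, "rx": 0, "ry": 0, "rz": 0},
    {"dx": -0.24, "dy": 0.35, "dz": 0, "rx": 0, "ry": 0, "rz": 0},
    {"dx": 0, "dy": 0, "dz": -0.5, "rx": 0, "ry": 0, "rz": 0},
    {"dx": 0, "dy": 0, "dz": -0.6, "rx": 0, "ry": 0, "rz": 0},
    {"dx": 0, "dy": 0, "dz": -0.6, "rx": 0, "ry": 0, "rz": 0},
    {"dx": 0, "dy": 0, "dz": -0.6, "rx": 0, "ry": 0, "rz": 0},
    {"dx": 0, "dy": 0, "dz": -0.6, "rx": 0, "ry": 0, "rz": 0},
    {"dx": 0, "dy": 0, "dz": -0.4, "rx": 0, "ry": 0, "rz": 0},
    {"dx": 0, "dy": 0, "dz": -0.2, "rx": 0, "ry": 0, "rz": 0},
    {"dx": 0, "dy": 0, "dz": 0, "rx": 0, "ry": 0, "rz": 0},
  ],
)

```text
t: 24.2
tcp_pos: [0.4798, 0.1472, 0.0981]
tool_rot: [0.79, 0.613, -0.0, -0.0]
force: [-0.4, -1.2, -0.4]
finger_gap: 0.5
gripper_force: 0.0
```

Request:
move_arm(
  targets=[
    {"dx": 0, "dy": 0, "dz": 0, "rx": 0, "ry": 0, "rz": 0},
    {"dx": 0, "dy": 0, "dz": 0, "rx": 0, "ry": 0, "rz": 0},
    {"dx": 0, "dy": 0, "dz": 0, "rx": 0, "ry": 0, "rz": 0},
    {"dx": 0, "dy": 0, "dz": 0, "rx": 0, "ry": 0, "rz": 0},
    {"dx": 0, "dy": 0, "dz": 0, "rx": 0, "ry": 0, "rz": 0},
    {"dx": 0, "dy": 0, "dz": 0, "rx": 0, "ry": 0, "rz": 0},
    {"dx": 0, "dy": 0, "dz": 0, "rx": 0, "ry": 0, "rz": 0},
    {"dx": 0, "dy": 0, "dz": 0, "rx": 0, "ry": 0, "rz": 0},
    {"dx": 0, "dy": 0, "dz": 0, "rx": 0, "ry": 0, "rz": 0},
    {"dx": 0, "dy": 0, "dz": 0, "rx": 0, "ry": 0, "rz": 0},
  ],
  claw=0,
  newtons=25,
)

```text
t: 25.45
tcp_pos: [0.4797, 0.1474, 0.0985]
tool_rot: [0.79, 0.613, -0.0, 0.0]
force: [0.2, 0.3, 0.1]
finger_gap: 0.005
gripper_force: 0.0
```

Run:
```python
from h import *
s=sensors.sense();p=s["tcp_pos"];print(p,s["force"],s["finger_gap"])
b=np.array([.6016,.0281]);y=-.2527;Rt=np.array([[np.cos(y),-np.sin(y)],[np.sin(y),np.cos(y)]])
pl=Rt.T@(p[:2]-b);print("bed",pl*1000)
v=pl-[-.09,.074];a0=np.arctan2(-v[1],-v[0]);a0=(np.arctan2(v[1],v[0])-np.pi+np.pi)%(2*np.pi)-np.pi;print("angle",a0,"r",np.hypot(*v))
th=np.linspace(a0,1.571,21);Q=np.c_[-.09-.06*np.cos(th),.074-.06*np.sin(th)]@Rt.T+b
print(np.diff(Q,axis=0).__truediv__(.025).round(2).tolist())
```

```text
[0.47972739 0.14741093 0.09850428] [0.15249652 0.31153929 0.09324623] 0.0045715516678617365
bed [-147.83205614   85.05124437]
angle -0.18881570570484163 r 0.05887849114739427
[[-0.08, -0.19], [-0.06, -0.2], [-0.05, -0.21], [-0.03, -0.21], [-0.01, -0.21], [0.01, -0.21], [0.03, -0.21], [0.05, -0.21], [0.06, -0.2], [0.08, -0.19], [0.1, -0.19], [0.11, -0.18], [0.13, -0.17], [0.14, -0.15], [0.16, -0.14], [0.17, -0.13], [0.18, -0.11], [0.19, -0.1], [0.2, -0.08], [0.2, -0.06]]
```

The fingers closed on nothing, so I need to see where the post is. I'll put both cameras in one composite.

Run:
```python
from h import *
M=model("wrist");np.save("pics/w7E.npy",M[2])
w=cams.snapshot("wrist");a=cams.snapshot("scene");b=cams.snapshot("side")
for n,i in(("w7",w),("a7",a),("b7",b)):cv2.imwrite(f"pics/{n}.png",i[...,::-1])
B=np.zeros((600,800,3),np.uint8)
B[:360,:480]=cv2.resize(w,(480,360),interpolation=cv2.INTER_AREA)
B[:320,480:]=cv2.resize(a[170:250,280:360],(320,320),interpolation=cv2.INTER_CUBIC)
B[360:,:480]=cv2.resize(a[190:310,200:440],(480,240),interpolation=cv2.INTER_CUBIC)
B[320:,480:]=cv2.resize(b[195:265,270:350],(320,280),interpolation=cv2.INTER_CUBIC)
cv2.imwrite("pics/m7.png",B[...,::-1])
```

```text
(no output)
```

View pics/m7.png

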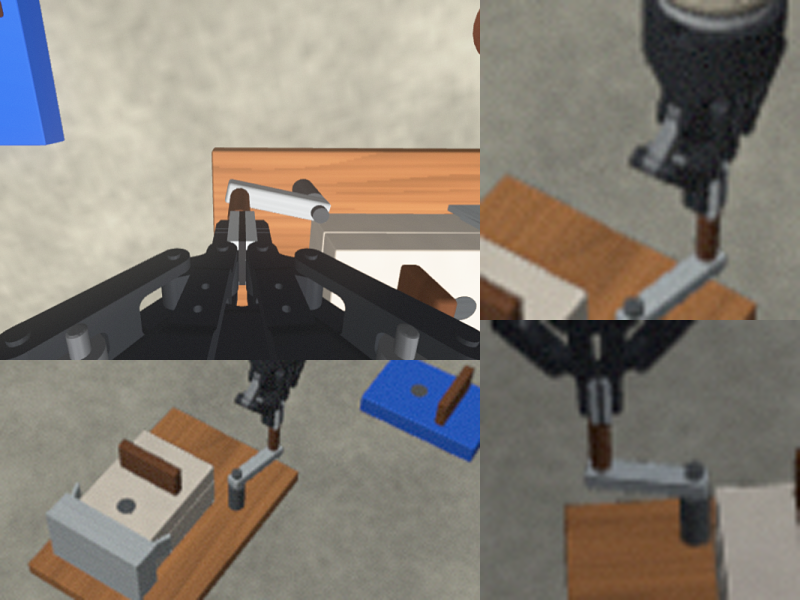

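The fingers are shut on the -y side of the post. In the wrist tile the post is at (240,198), the bar end at (231,190) and the pivot at (320,213). I'll work out the real latch angle.

Run:
```python
from h import *
K,D,_=model("wrist");M=(K,D,np.load("pics/w7E.npy"))
b=np.array([.6016,.0281]);y=-.2527;R=np.array([[np.cos(y),np.sin(y)],[-np.sin(y),np.cos(y)]])
k=4/3
bp=onplane(M,np.array([[320,213],[231,180],[331,205]])*k,[.080,.076,.076]);print("pivot, bar +y edge end & start, bed",((bp[:,:2]-b)@R.T*1000).round(1).tolist())
# predicted pixels of post axis for angles
for a in(-.1,-.19,-.3,-.4):
    q=np.array([-.09-.06*np.cos(a),.074-.06*np.sin(a)])@R+b
    print(a,q.round(4),(proj(M,[[*q,.076],[*q,.118]])/k).round(0).tolist())
t=sensors.sense()["tcp_pos"];print("tcp px",(proj(M,[t,t+[0,0,.019]])/k).round(0).tolist())
w=cv2.imread("pics/w7.png");hsv=cv2.cvtColor(w,cv2.COLOR_BGR2HSV)
m=((hsv[...,0]<14)&(hsv[...,1]>90)&(hsv[...,2]<140)).astype(np.uint8);m[:,:280]=0;m[:,360:]=0;m[:220]=0;m[330:]=0
ys,xs=np.nonzero(m);print("brown post px/k",len(xs),xs.min()/k,xs.max()/k,ys.min()/k,ys.max()/k)
```

```text
pivot, bar +y edge end & start, bed [[-91.2, 75.7], [-155.6, 99.3], [-82.4, 80.3]]
-0.1 [0.4767 0.143 ] [[239.0, 205.0], [239.0, 232.0]]
-0.19 [0.4787 0.148 ] [[240.0, 198.0], [240.0, 223.0]]
-0.3 [0.4819 0.1538] [[243.0, 190.0], [243.0, 213.0]]
-0.4 [0.4853 0.1587] [[245.0, 183.0], [246.0, 204.0]]
tcp px [[242.0, 211.0], [242.0, 223.0]]
brown post px/k 736 214.5 269.25 189.0 231.0
```

Run:
```python
from h import *
t=sensors.sense()["tcp_pos"];b=np.array([.6016,.0281]);y=-.2527;R=np.array([[np.cos(y),np.sin(y)],[-np.sin(y),np.cos(y)]])
for n,o,k,sh in(("scene",(280,170),4,(480,0)),("side",(270,195),4,(480,320))):
    M=model(n)
    print(n,"tcp,+19mm",((proj(M,[t,t+[0,0,.019]])-o)*k+sh).round(0).tolist())
    for a in(-.19,-.25,-.35,-.5):
        q=np.array([-.09-.06*np.cos(a),.074-.06*np.sin(a)])@R+b
        print(a,((proj(M,[[*q,.076],[*q,.118]])-o)*k+sh).round(0).tolist())
```

```text
scene tcp,+19mm [[703.0, 227.0], [705.0, 206.0]]
-0.19 [[704.0, 250.0], [706.0, 204.0]]
-0.25 [[708.0, 254.0], [710.0, 208.0]]
-0.35 [[714.0, 260.0], [717.0, 214.0]]
-0.5 [[723.0, 270.0], [726.0, 224.0]]
side tcp,+19mm [[600.0, 440.0], [599.0, 418.0]]
-0.19 [[600.0, 465.0], [597.0, 417.0]]
-0.25 [[601.0, 461.0], [598.0, 413.0]]
-0.35 [[603.0, 455.0], [600.0, 407.0]]
-0.5 [[608.0, 446.0], [606.0, 398.0]]
```

Both fixed views show the whole post visible below the fingertips, and the xy is right, so the fingers closed just above it. I'll open, go lower and close again.

Request:
move_arm(
  targets=[
    {"dx": 0, "dy": 0, "dz": 0.3, "rx": 0, "ry": 0, "rz": 0},
    {"dx": 0, "dy": 0.05, "dz": 0, "rx": 0, "ry": 0, "rz": 0},
    {"dx": 0, "dy": 0, "dz": 0, "rx": 0, "ry": 0, "rz": 0},
    {"dx": 0, "dy": 0, "dz": 0, "rx": 0, "ry": 0, "rz": 0},
    {"dx": 0, "dy": 0, "dz": 0, "rx": 0, "ry": 0, "rz": 0},
    {"dx": 0, "dy": 0, "dz": 0, "rx": 0, "ry": 0, "rz": 0},
    {"dx": 0, "dy": 0, "dz": -0.3, "rx": 0, "ry": 0, "rz": 0},
    {"dx": 0, "dy": 0, "dz": -0.2, "rx": 0, "ry": 0, "rz": 0},
    {"dx": 0, "dy": 0, "dz": -0.2, "rx": 0, "ry": 0, "rz": 0},
    {"dx": 0, "dy": 0, "dz": 0, "rx": 0, "ry": 0, "rz": 0},
  ],
  claw=40,
)

```text
t: 26.85
tcp_pos: [0.4793, 0.1486, 0.0879]
tool_rot: [0.79, 0.613, -0.001, -0.0]
force: [0.5, -0.1, 0.1]
finger_gap: 0.399
gripper_force: 0.0
```

Request:
move_arm(
  targets=[
    {"dx": 0, "dy": 0, "dz": 0, "rx": 0, "ry": 0, "rz": 0},
    {"dx": 0, "dy": 0, "dz": 0, "rx": 0, "ry": 0, "rz": 0},
    {"dx": 0, "dy": 0, "dz": 0, "rx": 0, "ry": 0, "rz": 0},
    {"dx": 0, "dy": 0, "dz": 0, "rx": 0, "ry": 0, "rz": 0},
    {"dx": 0, "dy": 0, "dz": 0, "rx": 0, "ry": 0, "rz": 0},
    {"dx": 0, "dy": 0, "dz": 0, "rx": 0, "ry": 0, "rz": 0},
    {"dx": 0, "dy": 0, "dz": 0, "rx": 0, "ry": 0, "rz": 0},
    {"dx": 0, "dy": 0, "dz": 0, "rx": 0, "ry": 0, "rz": 0},
    {"dx": 0, "dy": 0, "dz": 0, "rx": 0, "ry": 0, "rz": 0},
    {"dx": 0, "dy": 0, "dz": 0, "rx": 0, "ry": 0, "rz": 0},
  ],
  claw=0,
)

```text
t: 28.1
tcp_pos: [0.4783, 0.1489, 0.0885]
tool_rot: [0.79, 0.613, -0.001, -0.001]
force: [-3.2, 2.0, 4.1]
finger_gap: 0.144
gripper_force: 24.6
```

Gripped, opening about 12 mm. Now sweep the arc.

Request:
move_arm(
  targets=[
    {"dx": -0.08, "dy": -0.2, "dz": 0, "rx": 0, "ry": 0, "rz": 0},
    {"dx": -0.06, "dy": -0.2, "dz": 0, "rx": 0, "ry": 0, "rz": 0},
    {"dx": -0.05, "dy": -0.21, "dz": 0, "rx": 0, "ry": 0, "rz": 0},
    {"dx": -0.03, "dy": -0.21, "dz": 0, "rx": 0, "ry": 0, "rz": 0},
    {"dx": -0.01, "dy": -0.21, "dz": 0, "rx": 0, "ry": 0, "rz": 0},
    {"dx": 0.01, "dy": -0.21, "dz": 0, "rx": 0, "ry": 0, "rz": 0},
    {"dx": 0.03, "dy": -0.21, "dz": 0, "rx": 0, "ry": 0, "rz": 0},
    {"dx": 0.05, "dy": -0.21, "dz": 0, "rx": 0, "ry": 0, "rz": 0},
    {"dx": 0.06, "dy": -0.2, "dz": 0, "rx": 0, "ry": 0, "rz": 0},
    {"dx": 0.08, "dy": -0.19, "dz": 0, "rx": 0, "ry": 0, "rz": 0},
  ],
)

```text
t: 29.35
tcp_pos: [0.4738, 0.0974, 0.0882]
tool_rot: [0.79, 0.614, -0.005, -0.004]
force: [-11.4, 1.8, 10.1]
finger_gap: 0.141
gripper_force: 25.5
```

Request:
move_arm(
  targets=[
    {"dx": -0.05, "dy": -0.19, "dz": 0, "rx": 0, "ry": 0, "rz": 0},
    {"dx": 0.06, "dy": -0.18, "dz": 0, "rx": 0, "ry": 0, "rz": 0},
    {"dx": 0.13, "dy": -0.17, "dz": 0, "rx": 0, "ry": 0, "rz": 0},
    {"dx": 0.14, "dy": -0.15, "dz": 0, "rx": 0, "ry": 0, "rz": 0},
    {"dx": 0.16, "dy": -0.14, "dz": 0, "rx": 0, "ry": 0, "rz": 0},
    {"dx": 0.17, "dy": -0.13, "dz": 0, "rx": 0, "ry": 0, "rz": 0},
    {"dx": 0, "dy": 0, "dz": 0, "rx": 0, "ry": 0, "rz": 0},
    {"dx": 0, "dy": 0, "dz": 0, "rx": 0, "ry": 0, "rz": 0},
    {"dx": 0, "dy": 0, "dz": 0, "rx": 0, "ry": 0, "rz": 0},
    {"dx": 0, "dy": 0, "dz": 0, "rx": 0, "ry": 0, "rz": 0},
  ],
)

```text
t: 30.6
tcp_pos: [0.4881, 0.071, 0.0881]
tool_rot: [0.789, 0.615, -0.007, -0.003]
force: [-12.9, -8.5, 9.5]
finger_gap: 0.135
gripper_force: 24.3
```

Request:
move_arm(
  targets=[
    {"dx": 0.1, "dy": -0.1, "dz": 0, "rx": 0, "ry": 0, "rz": 0},
    {"dx": 0.11, "dy": -0.09, "dz": 0, "rx": 0, "ry": 0, "rz": 0},
    {"dx": 0.12, "dy": -0.08, "dz": 0, "rx": 0, "ry": 0, "rz": 0},
    {"dx": 0.12, "dy": -0.08, "dz": 0, "rx": 0, "ry": 0, "rz": 0},
    {"dx": 0.13, "dy": -0.07, "dz": 0, "rx": 0, "ry": 0, "rz": 0},
    {"dx": 0.13, "dy": -0.06, "dz": 0, "rx": 0, "ry": 0, "rz": 0},
    {"dx": 0.13, "dy": -0.04, "dz": 0, "rx": 0, "ry": 0, "rz": 0},
    {"dx": 0, "dy": 0, "dz": 0, "rx": 0, "ry": 0, "rz": 0},
    {"dx": 0, "dy": 0, "dz": 0, "rx": 0, "ry": 0, "rz": 0},
    {"dx": 0, "dy": 0, "dz": 0, "rx": 0, "ry": 0, "rz": 0},
  ],
)

```text
t: 31.85
tcp_pos: [0.5118, 0.057, 0.0881]
tool_rot: [0.789, 0.615, -0.006, -0.0]
force: [-10.4, -12.4, 4.7]
finger_gap: 0.132
gripper_force: 30.0
```

Run:
```python
from h import *
s=sensors.sense();p=s["tcp_pos"];b=np.array([.6016,.0281]);y=-.2527;R=np.array([[np.cos(y),np.sin(y)],[-np.sin(y),np.cos(y)]])
print((R@(p[:2]-b)*1000).round(1),s["force"].round(1),s["ft_torque"].round(2),s["gripper_force"])
a=cams.snapshot("scene");c=cams.snapshot("side");cv2.imwrite("pics/a8.png",a[...,::-1]);cv2.imwrite("pics/b8.png",c[...,::-1])
```

```text
[-94.1   5.5] [-10.4 -12.4   4.7] [-1.91  1.62  0.32] 29.991350769996643
```

Request:
move_arm(
  targets=[
    {"dx": 0.06, "dy": -0.04, "dz": 0, "rx": 0, "ry": 0, "rz": 0},
    {"dx": 0.06, "dy": -0.04, "dz": 0, "rx": 0, "ry": 0, "rz": 0},
    {"dx": 0.06, "dy": -0.03, "dz": 0, "rx": 0, "ry": 0, "rz": 0},
    {"dx": 0.04, "dy": -0.02, "dz": 0, "rx": 0, "ry": 0, "rz": 0},
    {"dx": 0, "dy": 0, "dz": 0, "rx": 0, "ry": 0, "rz": 0},
    {"dx": 0, "dy": 0, "dz": 0, "rx": 0, "ry": 0, "rz": 0},
    {"dx": 0, "dy": 0, "dz": 0, "rx": 0, "ry": 0, "rz": 0},
    {"dx": 0, "dy": 0, "dz": 0, "rx": 0, "ry": 0, "rz": 0},
    {"dx": 0, "dy": 0, "dz": 0, "rx": 0, "ry": 0, "rz": 0},
    {"dx": 0, "dy": 0, "dz": 0, "rx": 0, "ry": 0, "rz": 0},
  ],
)

```text
t: 33.2
tcp_pos: [0.5145, 0.0553, 0.0879]
tool_rot: [0.789, 0.614, -0.007, -0.003]
force: [-13.6, -7.9, 8.0]
finger_gap: 0.133
gripper_force: 27.8
```

Request:
move_arm(
  targets=[
    {"dx": 0.06, "dy": -0.015, "dz": 0, "rx": 0, "ry": 0, "rz": 0},
    {"dx": 0.06, "dy": -0.015, "dz": 0, "rx": 0, "ry": 0, "rz": 0},
    {"dx": 0, "dy": 0, "dz": 0, "rx": 0, "ry": 0, "rz": 0},
    {"dx": 0, "dy": 0, "dz": 0, "rx": 0, "ry": 0, "rz": 0},
    {"dx": 0, "dy": 0, "dz": 0, "rx": 0, "ry": 0, "rz": 0},
    {"dx": 0, "dy": 0, "dz": 0, "rx": 0, "ry": 0, "rz": 0},
    {"dx": 0, "dy": 0, "dz": 0, "rx": 0, "ry": 0, "rz": 0},
    {"dx": 0, "dy": 0, "dz": 0, "rx": 0, "ry": 0, "rz": 0},
    {"dx": 0, "dy": 0, "dz": 0, "rx": 0, "ry": 0, "rz": 0},
    {"dx": 0, "dy": 0, "dz": 0, "rx": 0, "ry": 0, "rz": 0},
  ],
)

```text
t: 34.45
tcp_pos: [0.5145, 0.0552, 0.0878]
tool_rot: [0.789, 0.615, -0.009, -0.005]
force: [-16.4, -6.2, 12.8]
finger_gap: 0.135
gripper_force: 28.1
```

Request:
move_arm(
  targets=[
    {"dx": -0.25, "dy": 0.06, "dz": 0, "rx": 0, "ry": 0, "rz": 0},
    {"dx": 0, "dy": 0, "dz": 0, "rx": 0, "ry": 0, "rz": 0},
    {"dx": 0, "dy": 0, "dz": 0, "rx": 0, "ry": 0, "rz": 0},
    {"dx": 0, "dy": 0, "dz": 0, "rx": 0, "ry": 0, "rz": 0},
    {"dx": 0, "dy": 0, "dz": 0, "rx": 0, "ry": 0, "rz": 0},
    {"dx": 0, "dy": 0, "dz": 0, "rx": 0, "ry": 0, "rz": 0},
    {"dx": 0, "dy": 0, "dz": 0, "rx": 0, "ry": 0, "rz": 0},
    {"dx": 0, "dy": 0, "dz": 0, "rx": 0, "ry": 0, "rz": 0},
    {"dx": 0, "dy": 0, "dz": 0, "rx": 0, "ry": 0, "rz": 0},
    {"dx": 0, "dy": 0, "dz": 0, "rx": 0, "ry": 0, "rz": 0},
  ],
  claw=40,
)

```text
t: 35.7
tcp_pos: [0.5182, 0.0579, 0.0885]
tool_rot: [0.79, 0.613, 0.0, 0.0]
force: [0.0, -0.3, -0.7]
finger_gap: 0.4
gripper_force: 0.0
```

Request:
move_arm(
  targets=[
    {"dx": 0, "dy": 0, "dz": 0.2, "rx": 0, "ry": 0, "rz": 0},
    {"dx": 0, "dy": 0, "dz": 0.5, "rx": 0, "ry": 0, "rz": 0},
    {"dx": 0, "dy": 0, "dz": 0.8, "rx": 0, "ry": 0, "rz": 0},
    {"dx": 0, "dy": 0, "dz": 0.8, "rx": 0, "ry": 0, "rz": 0},
    {"dx": 0, "dy": 0, "dz": 1, "rx": 0, "ry": 0, "rz": 0},
    {"dx": 0, "dy": -1, "dz": 1, "rx": 0, "ry": 0, "rz": 0},
    {"dx": 0, "dy": -1, "dz": 1, "rx": 0, "ry": 0, "rz": 0},
    {"dx": 0, "dy": -1, "dz": 0, "rx": 0, "ry": 0, "rz": 0},
    {"dx": 0, "dy": -1, "dz": 0, "rx": 0, "ry": 0, "rz": 0},
    {"dx": 0, "dy": 0, "dz": 0, "rx": 0, "ry": 0, "rz": 0},
  ],
)

```text
t: 36.95
tcp_pos: [0.5186, -0.0434, 0.222]
tool_rot: [0.791, 0.612, 0.0, 0.001]
force: [-0.4, -0.1, -0.5]
finger_gap: 0.401
gripper_force: 0.0
```

No views remain, so I'll check the end state numerically from the wrist and side pictures.

Run:
```python
from h import *
b=np.array([.6016,.0281]);y=-.2527;R=np.array([[np.cos(y),np.sin(y)],[-np.sin(y),np.cos(y)]])
for n in("wrist","scene"):
    M=model(n);w=cams.snapshot(n);cv2.imwrite(f"pics/{n}9.png",w[...,::-1])
    hsv=cv2.cvtColor(w,cv2.COLOR_RGB2HSV)
    m=((hsv[...,0]<14)&(hsv[...,1]>90)&(hsv[...,2]<125)).astype(np.uint8)
    N,_,st,ce=cv2.connectedComponentsWithStats(m)
    print(n,[(st[i].tolist(),ce[i].round(0).tolist()) for i in range(1,N) if st[i][4]>25])
    for a in(1.3,1.45,1.57):
        q=np.array([-.09-.06*np.cos(a),.074-.06*np.sin(a)])@R+b
        print("post pred",a,proj(M,[[*q,.076],[*q,.118]]).round(0).tolist())
    f=np.array([[-.025,-.04],[-.025,.04],[-.025,0]])@R+b;print("fin pred top ends",proj(M,np.c_[f,[.128]*3]).round(0).tolist())
    c=np.array([[-.08,.05],[-.08,-.05]])@R+b;print("rear corners pred",proj(M,np.c_[c,[.088]*2]).round(0).tolist())
    if n=="wrist":
        wh=((hsv[...,1]<40)&(hsv[...,2]>195)).astype(np.uint8)
        N,l,st,ce=cv2.connectedComponentsWithStats(wh);i=1+st[1:,4].argmax()
        h=cv2.findContours((l==i).astype(np.uint8),0,2)[0];h=max(h,key=cv2.contourArea);ap=cv2.approxPolyDP(h,6,True)[:,0];P=onplane(M,ap,[.088]*len(ap))
        print("white",ap.tolist(),((P[:,:2]-b)@R.T*1000).round(0).tolist())
```

```text
wrist [([364, 37, 24, 124, 374], [369.0, 84.0]), ([271, 71, 23, 25, 173], [284.0, 86.0])]
post pred 1.3 [[267.0, 85.0], [258.0, 77.0]]
post pred 1.45 [[279.0, 88.0], [271.0, 80.0]]
post pred 1.57 [[288.0, 88.0], [282.0, 81.0]]
fin pred top ends [[376.0, 162.0], [381.0, 34.0], [378.0, 101.0]]
rear corners pred [[298.0, 34.0], [301.0, 171.0]]
white [[299, 36], [301, 169], [460, 169], [474, 35]] [[-80.0, 48.0], [-80.0, -48.0], [49.0, -49.0], [49.0, 49.0]]
scene [([613, 0, 27, 14, 300], [627.0, 6.0]), ([95, 8, 84, 58, 1171], [142.0, 38.0]), ([37, 11, 25, 6, 54], [50.0, 14.0]), ([65, 16, 29, 7, 76], [79.0, 19.0]), ([41, 18, 52, 22, 479], [69.0, 28.0]), ([127, 27, 32, 8, 83], [143.0, 30.0]), ([37, 28, 23, 6, 45], [48.0, 31.0]), ([40, 35, 52, 18, 365], [66.0, 43.0]), ([77, 37, 108, 62, 1511], [139.0, 66.0]), ([51, 47, 23, 6, 42], [62.0, 50.0]), ([54, 54, 107, 44, 816], [106.0, 75.0]), ([50, 62, 23, 6, 39], [61.0, 65.0]), ([137, 64, 31, 8, 70], [151.0, 67.0]), ([53, 68, 49, 18, 303], [78.0, 76.0]), ([123, 177, 18, 33, 269], [130.0, 193.0]), ([418, 193, 19, 29, 161], [427.0, 206.0]), ([133, 197, 41, 19, 124], [154.0, 210.0]), ([294, 223, 6, 15, 67], [296.0, 229.0]), ([260, 230, 30, 27, 373], [275.0, 243.0]), ([313, 273, 16, 18, 36], [321.0, 282.0]), ([491, 291, 39, 12, 369], [510.0, 297.0]), ([215, 293, 14, 10, 26], [221.0, 298.0]), ([323, 333, 18, 6, 36], [331.0, 336.0]), ([321, 332, 31, 32, 196], [342.0, 351.0]), ([412, 371, 39, 23, 373], [431.0, 382.0])]
post pred 1.3 [[301.0, 232.0], [301.0, 220.0]]
post pred 1.45 [[299.0, 234.0], [298.0, 222.0]]
post pred 1.57 [[297.0, 236.0], [296.0, 224.0]]
fin pred top ends [[260.0, 230.0], [289.0, 245.0], [275.0, 237.0]]
rear corners pred [[307.0, 242.0], [272.0, 224.0]]
```

The cover's rear edge measures at bed x = -80 mm, squared up with the lower half. The latch post matches the 1.57 rad prediction in both cameras. Signing off.

```bash
python3 -c "
from station import order
print(order.sign_off())"
```

```text
the job is handed in; nothing more can be done
None
```

The mould is closed and latched: the cover is at the stop under the lip and flush to within about 1–2 mm by camera, the latch is at its stop behind it, the gripper has let go, and the bowl, jug and paddle were not touched; handed in at about 37 s of the 64 s allowed.

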